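# Check the bench scale with its weights

### The arm

A 7-joint arm with a two-finger parallel gripper is mounted at the origin on the work surface. World frame = base frame: x ahead of the robot, y to its left, z up, the work surface at z = 0. Lengths are in m, angles in rad, forces in N, time in s.
With the tool pointing down it reaches from about 0.375 to 0.925 m from the base axis. Payload 3.1 kg.
Tool frame: the origin (TCP) lies between the finger pads; the fingertips stand 19 mm ahead of it and the grasp point (between the pads) is the TCP; z points along the fingers, y is the line along which they close (so a half turn about z gives the same grasp; the last joint's range is limited). The gripper opens to 85 mm and grips with 20 to 120 N. Pads are 22 mm wide; open, the fingers measure 114 mm over their backs; the gripper's body (76 mm by 85 mm) begins 54 mm behind the grasp point. The pads swing forward as they close: fully open they stand 13 mm farther back than shut.
Start: joints at [-1.378, 0.383, 0.044, 1.598, -0.018, 1.161, -0.05], TCP at [0.186, 0.623, 0.25] pointing down, gripper open.
Joint ranges: [-2.61, 2.61], [-0.41, 2.15], [-1.48, 1.57], [0, 2.5], [-1.57, 4.71], [0.05, 1.97], [-2.85, 2.85]. Speed limits (rad/s): [2.79, 2.79, 3.14, 3.14, 3.14, 3.14, 3.14].

### API

Orientations are given as a unit quaternion [x, y, z, w].
In Python, from bench import move_ptp, movel, move_j, move_gripper, pause, inverse_kinematics, read_camera, camera_params, MotionError, sign_off, look_for, tip_of, read_time_s, read_qpos, read_joint_vel, read_effort, read_eef_pos, read_tcp_rot, read_ft_force, read_ft_torque, read_finger_gap, read_grasp_force gives the robot as it stands. Calls block until the motion is done:
- move_ptp(position, orientation): joint-space move of the TCP to a pose.
- movel(position, orientation=None, speed=0.15): straight line of the TCP; orientation=None keeps the orientation; speed is the mean speed in m/s.
- move_j(angles): joint-space move.
- move_gripper(opening, effort=None): finger opening in m; effort is the grip in N (None keeps the last); returns when the fingers have stopped.
- pause(seconds).
- inverse_kinematics(position, orientation): joint angles nearest the present ones, or None.
- read_camera(name): name is "side" or "top" or "wrist"; returns the picture (420x560x3 uint8, red, green, blue); there is no depth.
- camera_params(name): a dict with "K" (3x3 intrinsics, pixels), "camera_from_world" (4x4, takes a point from world to camera coordinates). Camera axes: x right, y down, z forward; pixel columns grow to the right and rows downward; lengths in m; the calibration is good to about 2 mm. The wrist camera is an equidistant fisheye: a pixel r from the principal point sees the ray r / f radians off the axis. A picture is of the moment at which its call begins: read the wrist's pose just before it. camera_params takes no time and is no camera call; for the wrist camera it gives the pose at the moment of the call.
A pose or a line that the arm cannot do raises MotionError and nothing moves.
- sign_off(): hands the job in; it is judged then, once.
Trained networks look in the newest picture that a camera, given by its name, has taken for a name from the list of things; names that differ only in an ending like _2 or _b are one class to them, and where a whole thing is asked for, a point or a joint stands for the part that bears it (a point fixed in the world has none). Each returns a list of dicts, best first, with "confidence" (0 to 1); they miss things now and then, are a little off and sometimes report something else, mostly with a low value. They report only what shows in the picture. A call takes as long as a camera call. They do not tell look-alikes from the thing itself.
- look_for(camera, name): "at" ([column, row] in pixels, amid what is visible of it).
- tip_of(camera, name): "at" ([column, row] in pixels: a listed point, or the origin of a listed thing).
Readings, each from a call of its own:
- read_time_s(): time.
- read_qpos(): joint angles.
- read_joint_vel(): joint speeds.
- read_effort(): joint torques, N m.
- read_eef_pos(): TCP position.
- read_tcp_rot(): TCP orientation.
- read_ft_force(): force on the tool from outside, world axes, zero at the start.
- read_ft_torque(): the same for the moment, N m.
- read_finger_gap(): finger opening in m.
- read_grasp_force(): force on a finger pad.
Only numpy, scipy, OpenCV 4.12 (cv2) and the standard library are available. Lean on these libraries where they do the work, as an engineer would, in place of code of your own. Each camera call takes 0.05 s, during which the arm holds its last target. There are 200 camera calls.

### The job

Check the bench scale, leaving the other things on the bench alone: first clear every lump of broken mortar off its pan into the waste tub, then turn the knob of the peak pointer all the way back to its zero stop. Set the small check weight alone on the middle of the pan, let go and leave it standing there for a couple of seconds, then put it back upright in its tray, and do the same with the large weight, lowering it gently. At the end the pan is empty, both weights stand in the tray and the peak pointer is left showing the large weight's 500 g (if it was driven too far, reset it and load the large weight again).

Things in the scene. Friction and masses are not known exactly. Their poses are not given: they have to be found in the camera images.
- scale: spring bench scale, 1 kg, fixed to the bench: beige housing 310 x 205 mm (x, y), flat top 55 mm high. Origin under its middle; its x axis runs from the dial to the pan. The pan's centre is at x +75 mm. The dial faces up, centre at x -78 mm, 132 mm across, 61 mm high, a mark each 50 g, long at 0, 500 g and 1 kg; 0 is on the scale's +y side, 500 g towards the pan
- pan_top (a point): centre of the pan's upper face, marked by a dot and a ring 62 mm across; z up. The pan is a flat steel disc 156 mm across, 6 mm thick, no rim, its top 80 mm above the bench when empty; it only moves up and down on a spring, 15 mm a kilogram (0.65 N per mm), well damped, with a stop 17 mm down; 19 mm of air below it
- pan (a joint): how far the pan has sunk below its empty position, in m (0 empty, 0.003 with the small weight, 0.0075 with the large one)
- peak (a joint): peak pointer in rad: 0 at its zero stop, growing clockwise seen from above, 3.14 rad a kilogram (1.57 at 500 g), up to 3.6. The sinking pan pushes it up (209 rad per m) and it stays at the highest load seen until its knob is turned back anticlockwise; it turns very easily (friction 0.001 N m). A thin black pointer below it shows the present load
- peak_grip (a point): middle of the peak pointer's knob on the dial's centre: a black upright bar 36 mm long, 12 mm wide, 22 mm high, from 3 to 25 mm above the dial (middle 75 mm above the bench), turning about the vertical through this point. x axis along the bar towards the pointer's tip; the flat hand lies just over the dial, 52 mm long
- weight_small: small check weight, 200 g: polished steel cylinder 36 mm across and 22 mm high with a neck 12 mm across and on it a lifting knob 18 mm across, from 30 to 43 mm above its base; origin at the centre of its base, z up
- weight_large: large check weight, 500 g: polished steel cylinder 48 mm across and 32 mm high with a neck 16 mm across and on it a lifting knob 22 mm across, from 40 to 56 mm above its base; origin at the centre of its base, z up
- tray: wooden tray of the check weights, fixed to the bench: 110 x 180 mm (x, y), rim 18 mm high, 6 mm thick, inner floor 6 mm above the bench; origin under its middle. It stands left or right of the scale, the two weights in its two y halves, either way round
- tub: white open waste tub, fixed to the bench: 160 x 160 mm, 85 mm high, walls and floor 4 mm; origin under its middle. It stands on the other side of the scale from the tray
- chip1: a broken lump of grey mortar about 36 x 29 x 24 mm (x, y, z), 25 to 45 g; it starts flat on the pan; origin under its middle, x along its longest side, z up. It may be absent
- chip2: a broken lump of grey mortar about 36 x 29 x 24 mm (x, y, z), 25 to 45 g; it starts flat on the pan; origin under its middle, x along its longest side, z up. It may be absent
- chip3: a broken lump of grey mortar about 36 x 29 x 24 mm (x, y, z), 25 to 45 g; it starts flat on the pan; origin under its middle, x along its longest side, z up. It may be absent
- chip4: a broken lump of grey mortar about 36 x 29 x 24 mm (x, y, z), 25 to 45 g; it starts flat on the pan; origin under its middle, x along its longest side, z up. It may be absent
- jar: bystander: white screw-top jar, 68 mm across, 120 mm high; origin under its middle. Leave alone
- pen_pot: bystander: grey stone pot of pens, 72 mm across, 95 mm high, pens up to 165 mm; origin under its middle. Leave alone
- prism: bystander: grey mortar test bar 40 x 160 x 40 mm (x, y, z) lying beyond the scale; origin under its middle. Leave alone
Things that resemble listed ones, but are neither listed nor needed, are in the scene too. Leave any pink or purple look-alike of the weight_large alone.

How it is judged:
On the way, in this order (a step that is already met when the one before it is completed fails the run):
1. every mortar lump is off the pan and in the waste tub (x of chip1 in the frame of tub between -0.08 and 0.08 m and y of chip1 in the frame of tub between -0.08 and 0.08 m and z of chip1 in the frame of tub between -0.005 and 0.08 m and x of chip2 in the frame of tub between -0.08 and 0.08 m and y of chip2 in the frame of tub between -0.08 and 0.08 m and z of chip2 in the frame of tub between -0.005 and 0.08 m and x of chip3 in the frame of tub between -0.08 and 0.08 m and y of chip3 in the frame of tub between -0.08 and 0.08 m and z of chip3 in the frame of tub between -0.005 and 0.08 m and x of chip4 in the frame of tub between -0.08 and 0.08 m and y of chip4 in the frame of tub between -0.08 and 0.08 m and z of chip4 in the frame of tub between -0.005 and 0.08 m), for 0.2 s.
2. the peak pointer has been turned back to its zero stop (value of joint peak below 0.08 rad), for 0.2 s.
3. the small weight stands alone, released and at rest, within 12 mm of the middle of the pan for 1 s (horizontal distance between weight_small and pan_top below 0.012 m and z of weight_small in the frame of pan_top between -0.004 and 0.004 m and angle between weight_small's own z axis and vertical below 0.1 rad and linear speed of weight_small below 0.02 m/s and contact force between each of the fingers, the arm and weight_small below 0.1 N and horizontal distance between weight_large and pan_top above 0.1 m), for 1 s.
4. the large weight stands alone, released and at rest, within 12 mm of the middle of the pan for 1 s (horizontal distance between weight_large and pan_top below 0.012 m and z of weight_large in the frame of pan_top between -0.004 and 0.004 m and angle between weight_large's own z axis and vertical below 0.1 rad and linear speed of weight_large below 0.02 m/s and contact force between each of the fingers, the arm and weight_large below 0.1 N and horizontal distance between weight_small and pan_top above 0.1 m), for 1 s.
At the end, for the whole second after the job is handed in: Every mortar lump lies in the waste tub, both check weights stand upright and at rest inside the tray, the pan is empty and the peak pointer reads between 1.30 and 1.95 rad (about 415 to 620 g) (all of step 1 and x of weight_large in the frame of tray between -0.05 and 0.05 m and y of weight_large in the frame of tray between -0.085 and 0.085 m and z of weight_large in the frame of tray between 0 and 0.012 m and angle between each of weight_large, weight_small's own z axis and vertical below 0.1 rad and linear speed of each of weight_large, weight_small below 0.02 m/s and x of weight_small in the frame of tray between -0.05 and 0.05 m and y of weight_small in the frame of tray between -0.085 and 0.085 m and z of weight_small in the frame of tray between 0 and 0.012 m and value of joint pan below 0.001 m and value of joint peak between 1.3 and 1.95 rad); the robot touches nothing.
It fails at once if the jar is moved more than 30 mm or tipped over (distance of jar from where it was at the start of the episode above 0.03 m or angle between jar's own z axis and vertical above 0.4 rad).
It fails at once if the pen pot is moved more than 30 mm or tipped over (distance of pen_pot from where it was at the start of the episode above 0.03 m or angle between pen_pot's own z axis and vertical above 0.4 rad).
It fails at once if the prism is moved more than 30 mm or tipped over (distance of prism from where it was at the start of the episode above 0.03 m or angle between prism's own z axis and vertical above 0.4 rad).
Of chip1, chip2, chip3, chip4 only 2 to 4 are there at a start; the rules pass over those that are not, and their reading is None.
At some moment in a run one of chip1, chip2, chip3, chip4, weight_large, weight_small may be knocked a few centimetres aside while the robot is not near it.
Once in a run the grip may slacken for a moment while it holds something.
It also fails if it takes over 210 s, if anything falls off the work surface, if the arm or the gripper's body presses on something with over 40 N, if the wrist force passes 120 N, or if a joint passes its speed limit or range.

## Working session

There is one attempt and no reset: what is moved stays moved. The work goes in short steps, each a Python script; the robot and the scene stay as the last script left them, time stands still between calls to the robot, and variables do not carry over. Pictures are saved under pics/ and viewed, at most 14 in all, crops included, and the job is handed in when it is done.

```bash
mkdir -p pics; cat > h.py <<'E'
import numpy as np, cv2
from bench import *
def snap(cam,fn=None):
    im=read_camera(cam)
    if fn: cv2.imwrite('pics/'+fn,im[:,:,::-1])
    return im
def ray(cam,px,P=None):
    P=P or camera_params(cam);K=np.array(P['K']);T=np.array(P['camera_from_world'])
    x=(px[0]-K[0,2])/K[0,0];y=(px[1]-K[1,2])/K[1,1]
    if cam=='wrist':
        r=np.hypot(x,y);d=np.array([x/r*np.sin(r),y/r*np.sin(r),np.cos(r)]) if r>1e-9 else np.array([0,0,1.])
    else: d=np.array([x,y,1.])
    R=T[:3,:3];return -R.T@T[:3,3],R.T@d
def atz(cam,px,z,P=None):
    o,d=ray(cam,px,P);return o+d*(z-o[2])/d[2]
def pix(cam,p,P=None):
    P=P or camera_params(cam);K=np.array(P['K']);T=np.array(P['camera_from_world'])
    c=T[:3,:3]@np.array(p)+T[:3,3]
    if cam=='wrist':
        r=np.hypot(c[0],c[1]);th=np.arctan2(r,c[2]);u=c[:2]/max(r,1e-9)*th
    else: u=c[:2]/c[2]
    return K[0,0]*u[0]+K[0,2],K[1,1]*u[1]+K[1,2]
E
python3 - <<'E'
from h import *
for c in('top','side'):
    im=snap(c,c+'0.png')
    P=camera_params(c); print(c,ray(c,(280,210))[0].round(3),np.array(P['K'])[0,0])
    for n in 'scale pan_top peak_grip weight_small weight_large tray tub chip1 jar pen_pot prism'.split():
        r=tip_of(c,n); print(n,[(np.round(d['at']).tolist(),round(d['confidence'],2),atz(c,d['at'],{'pan_top':.08,'chip1':.08,'peak_grip':.075}.get(n,0.006 if 'weight' in n else 0))[:2].round(3).tolist()) for d in r[:6]])
print(read_eef_pos(),read_tcp_rot(),read_time_s())
E
```

```text
top [0.367 0.021 1.169] 517.6245249309254
scale [([282.0, 241.0], 0.62, [0.528, 0.036]), ([457.0, 275.0], 0.53, [0.46, -0.359])]
pan_top [([273.0, 200.0], 0.93, [0.604, 0.055])]
peak_grip [([282.0, 273.0], 0.68, [0.449, 0.032])]
weight_small [([456.0, 278.0], 0.68, [0.453, -0.354])]
weight_large [([373.0, 250.0], 0.86, [0.51, -0.171]), ([396.0, 217.0], 0.78, [0.587, -0.223]), ([423.0, 260.0], 0.77, [0.491, -0.283]), ([364.0, 300.0], 0.7, [0.4, -0.15]), ([255.0, 184.0], 0.62, [0.657, 0.101])]
tray [([437.0, 273.0], 0.73, [0.464, -0.316])]
tub [([166.0, 264.0], 0.59, [0.468, 0.296])]
chip1 [([297.0, 216.0], 0.66, [0.571, 0.003]), ([263.0, 219.0], 0.64, [0.562, 0.076]), ([256.0, 188.0], 0.63, [0.632, 0.093]), ([289.0, 182.0], 0.45, [0.646, 0.021])]
jar [([158.0, 175.0], 0.69, [0.677, 0.327])]
pen_pot [([441.0, 180.0], 0.82, [0.678, -0.332])]
prism [([322.0, 133.0], 0.9, [0.788, -0.053])]
side [ 0.43  -0.621  0.882] 425.8253940294216
scale [([256.0, 233.0], 0.83, [0.526, 0.04])]
pan_top [([283.0, 205.0], 0.6, [0.601, 0.049])]
peak_grip [([224.0, 222.0], 0.57, [0.45, 0.036])]
weight_small [([264.0, 388.0], 0.72, [0.457, -0.345]), ([266.0, 199.0], 0.65, [0.577, 0.143])]
weight_large [([263.0, 353.0], 0.73, [0.472, -0.275]), ([266.0, 308.0], 0.69, [0.5, -0.177]), ([220.0, 315.0], 0.67, [0.399, -0.166]), ([307.0, 317.0], 0.66, [0.584, -0.221]), ([363.0, 244.0], 0.36, [0.777, -0.067])]
tray [([261.0, 379.0], 0.7, [0.456, -0.325])]
tub [([224.0, 168.0], 0.72, [0.486, 0.298])]
chip1 [([263.0, 198.0], 0.62, [0.559, 0.085]), ([301.0, 210.0], 0.52, [0.638, 0.021]), ([292.0, 188.0], 0.46, [0.636, 0.099]), ([273.0, 225.0], 0.44, [0.562, -0.006])]
jar [([285.0, 152.0], 0.98, [0.677, 0.322])]
pen_pot [([364.0, 354.0], 0.94, [0.677, -0.331])]
prism [([365.0, 245.0], 0.95, [0.784, -0.069])]
[0.18636863 0.62270973 0.25027293] [ 1.44876091e-01  9.89449806e-01 -9.32676457e-06 -5.62647835e-06] 1.2
```

View pics/top0.png

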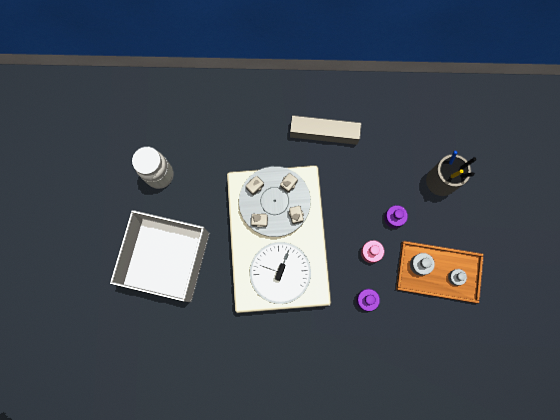

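View pics/side0.png

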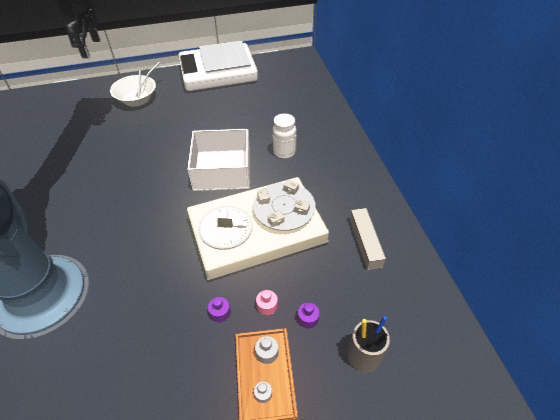

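```bash
python3 - <<'E'
import cv2
im=cv2.imread('pics/top0.png')
cv2.imwrite('pics/crop0.png',cv2.resize(im[150:310,220:340],None,fx=3.7,fy=3.7,interpolation=cv2.INTER_CUBIC))
E
```

```text
(no output)
```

View pics/crop0.png

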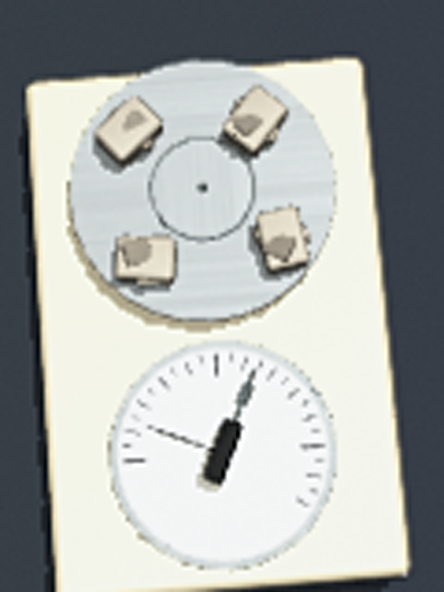

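The top view shows four lumps on the pan, at about (255,185), (289,182), (260,219) and (296,215). The peak pointer reads about 2.0 rad. The steel weights are in the tray, large at (423,263) and small at (458,278), the tub is at (160,258), and the pink and purple decoys lie between the scale and the tray. Next I'll take a wrist view over the pan and another over the tray.

```bash
cat >> h.py <<'E'
def down(yaw): return [np.cos(yaw/2),np.sin(yaw/2),0,0]
def best(p,yaw):
    c=[]
    for y in (yaw,yaw+np.pi):
        q=inverse_kinematics(list(p),down(y))
        if q is not None: c.append((abs(q[6]),y,q))
    if not c: raise MotionError('no ik %s %s'%(p,yaw))
    return min(c,key=lambda t:t[0])[1:]
def go(p,yaw):
    y,q=best(p,yaw); move_j(q); return down(y)
E
python3 - <<'E'
from h import *
o=go((.60,.05,.33),.0); print(read_qpos(),read_time_s())
P=camera_params('wrist'); im=snap('wrist','w_pan.png'); np.savez('P_pan',**P)
print(ray('wrist',(280,210),P),P['K'])
for n in ('pan_top','peak_grip','chip1','scale'):
    print(n,[(np.round(d['at'],1).tolist(),round(d['confidence'],2),atz('wrist',d['at'],{'pan_top':.078,'chip1':.078,'peak_grip':.075}.get(n,0),P)[:2].round(4).tolist()) for d in tip_of('wrist',n)[:6]])
E
```

```text
[-0.87309928  0.31380786  0.89212521  1.65498325 -0.25281236  1.29479604
 -1.50315333] 3.7167
(array([0.67416915, 0.0515019 , 0.4528766 ]), array([-0.30238381, -0.00268564, -0.95318247])) [[325.1922621    0.         279.44812711]
 [  0.         325.1922621  206.51126046]
 [  0.           0.           1.        ]]
pan_top [([280.5, 171.1], 0.78, [0.603, 0.05]), ([489.0, 247.2], 0.49, [0.4975, -0.2594])]
peak_grip [([290.2, 279.9], 0.64, [0.4567, 0.0365])]
chip1 [([318.4, 202.1], 0.85, [0.5654, 0.0042]), ([131.9, 238.7], 0.74, [0.5138, 0.2493]), ([307.3, 135.1], 0.67, [0.6456, 0.0194]), ([243.3, 145.9], 0.61, [0.6329, 0.0932]), ([255.1, 208.4], 0.58, [0.5572, 0.0806])]
scale []
```

View pics/w_pan.png

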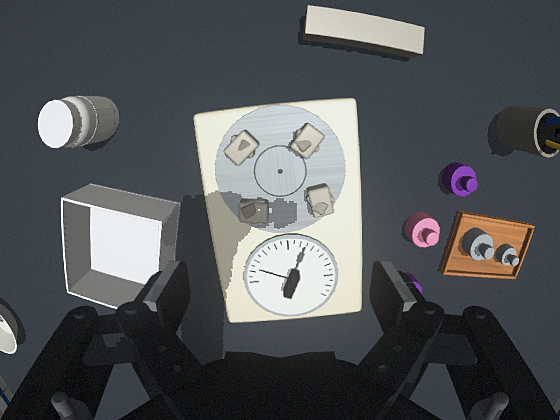

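The wrist view shows all four lumps on the pan, with the hand's shadow over the one at (255,210). The dial is at (291,275), and the tray and its two weights are untouched. I'll get the lump orientations from the unshadowed first top image.

```bash
cat >> h.py <<'E'
def rectify(cam,im,P,x0,x1,y0,y1,z,s=.0005):
    # rows: x decreasing, cols: y decreasing
    xs=np.arange(x1,x0,-s);ys=np.arange(y1,y0,-s)
    m=np.array([[pix(cam,(x,y,z),P) for y in ys] for x in xs],np.float32)
    return cv2.remap(im,m[...,0],m[...,1],cv2.INTER_LINEAR)
def chips_from(cam,im,P,z=.101,c=(.602,.051),dbg=None):
    s=.0005;x1=c[0]+.085;y1=c[1]+.085
    r=rectify(cam,im,P,c[0]-.085,x1,c[1]-.085,y1,z,s)
    f=r.astype(int); m=((f[...,0]-f[...,2])>12).astype(np.uint8)   # beige
    g=np.indices(m.shape);cx=x1-g[0]*s-c[0];cy=y1-g[1]*s-c[1]
    m[np.hypot(cx,cy)>.074]=0
    m=cv2.morphologyEx(m,cv2.MORPH_CLOSE,np.ones((15,15),np.uint8));m=cv2.morphologyEx(m,cv2.MORPH_OPEN,np.ones((15,15),np.uint8))
    out=[];v=r[:,:,::-1].copy()
    for k in cv2.findContours(m,cv2.RETR_EXTERNAL,cv2.CHAIN_APPROX_NONE)[0]:
        if cv2.contourArea(k)*s*s<3e-4: continue
        b=cv2.minAreaRect(k);p=cv2.boxPoints(b);cv2.polylines(v,[p.astype(int)],True,(0,0,255),1)
        e=p[1]-p[0];e2=p[2]-p[1]
        if np.hypot(*e2)>np.hypot(*e): e,e2=e2,e
        d=(-e[1],-e[0]) # world dx,dy of the long side
        out.append((x1-b[0][1]*s,y1-b[0][0]*s,np.arctan2(d[1],d[0]),np.hypot(*e)*s,np.hypot(*e2)*s))
    if dbg: cv2.imwrite('pics/'+dbg,cv2.resize(v,None,fx=1.6,fy=1.6))
    return out
E
python3 - <<'E'
from h import *
im=cv2.imread('pics/top0.png')[:,:,::-1].copy()
for c in chips_from('top',im,camera_params('top'),dbg='chips.png'): print(np.round(c,3))
E
```

```text
[ 0.557  0.083 -1.571  0.033  0.027]
[ 0.572  0.005 -2.799  0.034  0.028]
[ 0.632  0.094 -0.785  0.034  0.03 ]
[ 0.641  0.022 -0.427  0.035  0.029]
```

View pics/chips.png

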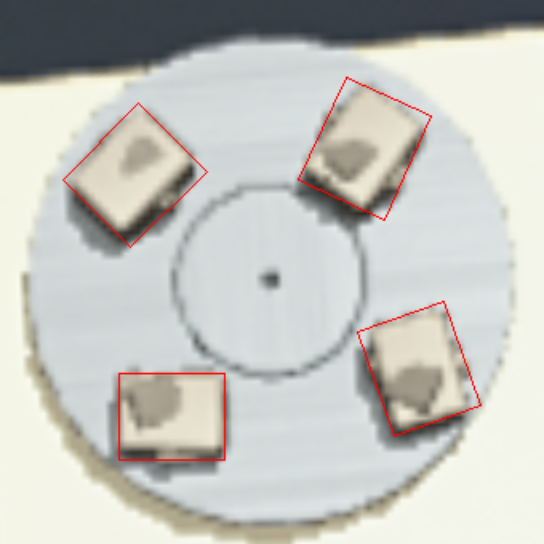

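```bash
cat >> h.py <<'E'
TUB=(.475,.297)
def pick_chip(x,y,a,drop,zg=.099):
    move_gripper(.05,40)
    o=go((x,y,.20),a); movel((x,y,.125),o,.2); movel((x,y,zg),o,.06)
    print('down F',np.round(read_ft_force(),1))
    move_gripper(.0,40); g=read_finger_gap(); print('gap',round(g,4))
    movel((x,y,.20),o,.2); print('lift gap',round(read_finger_gap(),4))
    if read_finger_gap()<.015: return False
    o=go((*drop,.17),0.); movel((*drop,.075),o,.2); 
    g2=read_finger_gap(); move_gripper(.05,40); movel((*drop,.2),o,.3)
    print('drop gap',round(g2,4),'t',read_time_s()); return g2>.015
E
python3 - <<'E'
from h import *
cs=[(133,213),(207,228)]
print([atz('top',p,.085)[:2].round(3) for p in [(133,213),(207,228),(189,301),(113,263)]])
for d in tip_of('wrist','tub')[:2]: print(d,atz('wrist',d['at'],0,dict(np.load('P_pan.npz'))))
print(pick_chip(.557,.083,-1.571,(TUB[0]+.018,TUB[1]+.02)))
E
```

```text
[array([0.568, 0.353]), array([0.54 , 0.193]), array([0.386, 0.222]), array([0.461, 0.386])]
{'at': [132.8, 239.8], 'confidence': 0.77} [0.4785981  0.28908933 0.        ]
down F [0.7 0.4 0.7]
gap 0.0274
lift gap 0.0276
drop gap 0.0274 t 10.3833
True
```

```bash
sed -i 's/^TUB=.*/TUB=(.478,.291)/' h.py; python3 - <<'E'
from h import *
P=camera_params('top')
drops=[(TUB[0]-.022,TUB[1]-.015),(TUB[0]+.02,TUB[1]-.02),(TUB[0]-.015,TUB[1]+.02),TUB,TUB]
for i in range(4):
    cs=chips_from('top',snap('top','t%d.png'%i),P); print(len(cs),[np.round(c,3).tolist() for c in cs])
    if not cs: break
    c=min(cs,key=lambda c:c[0]); print(pick_chip(c[0],c[1],c[2],drops[i]))
snap('top','tub1.png')
print([(np.round(d['at']).tolist(),round(d['confidence'],2)) for d in look_for('top','chip1')])
E
```

```text
3 [[0.571, 0.005, -2.863, 0.034, 0.029], [0.633, 0.094, -0.785, 0.034, 0.03], [0.641, 0.022, -0.41, 0.035, 0.03]]
down F [ 0.6  0.9 -0.4]
gap 0.0297
lift gap 0.0296
drop gap 0.0296 t 17.9167
True
2 [[0.633, 0.094, -0.785, 0.034, 0.031], [0.641, 0.022, -0.606, 0.034, 0.031]]
down F [ 0.6  0.3 -0.1]
gap 0.0319
lift gap 0.0323
drop gap 0.032 t 23.6583
True
1 [[0.64, 0.022, -0.427, 0.036, 0.03]]
down F [ 0.2 -0.2  0.2]
gap 0.0299
lift gap 0.0294
drop gap 0.0296 t 29.925
True
0 []
[([173.0, 248.0], 0.73), ([174.0, 267.0], 0.65), ([156.0, 241.0], 0.53), ([152.0, 273.0], 0.5)]
```

```bash
python3 - <<'E'
from h import *
go((.42,.035,.28),0.); P=camera_params('wrist'); im=snap('wrist','w_dial.png')
for n,z in(('peak_grip',.075),('pan_top',.08)): print(n,[(np.round(d['at'],1).tolist(),round(d['confidence'],2),atz('wrist',d['at'],z,P)[:2].round(4).tolist()) for d in tip_of('wrist',n)[:2]])
t=snap('top')
r=rectify('wrist',im,P,.36,.54,-.055,.125,.061)
r2=rectify('top',t,camera_params('top'),.36,.54,-.055,.125,.061)
cv2.imwrite('pics/dial.png',np.hstack([r,r2])[:,:,::-1])
E
```

```text
peak_grip [([276.1, 208.9], 0.91, [0.4484, 0.0324]), ([481.0, 204.6], 0.7, [0.4427, 0.2802])]
pan_top [([291.4, 329.8], 0.97, [0.6046, 0.0512])]
```

View pics/dial.png

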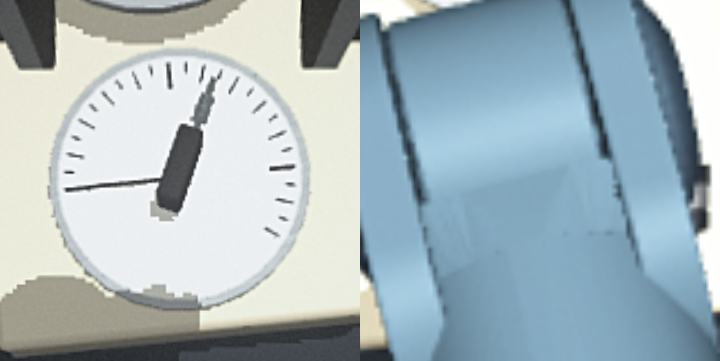

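View pics/w_dial.png

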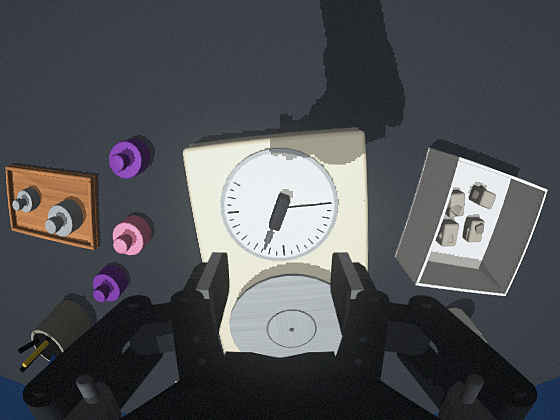

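The wrist view shows all four lumps in the tub, around (445–485, 195–235), and the pan empty. The dial zero mark gives a scale yaw of about 0.10 rad, and the bar points at about -0.32 rad, so the peak is about 2.0 rad. I'll grip the knob and turn it back.

```bash
cat >> h.py <<'E'
YAW=.10; KN=(.4497,.034); PAN=(.603,.0505)
def turn(a0,a1):
    """grip the bar lying at world angle a0, turn to a1 (ccw +)"""
    c=[]
    for y in (a0,a0+np.pi,a0-np.pi):
        q=inverse_kinematics([*KN,.15],down(y))
        if q is None: continue
        e=.05; qe=inverse_kinematics([*KN,.15],down(y+e))
        if qe is None: continue
        c.append((abs(q[6]-(a1-a0)),y,q)); print('opt',round(y,2),np.round(q,2),np.round(np.array(qe)-q,3))
    return c
E
python3 - <<'E'
from h import *
turn(-.32,1.67)
E
```

```text
opt -0.32 [-1.35  0.47  1.41  2.19 -0.58  0.96 -1.49] [ 0.    0.   -0.    0.   -0.    0.    0.05]
opt 2.82 [-0.67  0.14  0.53  2.17 -0.09  0.85  1.18] [-0.004  0.     0.004  0.    -0.001  0.     0.051]
opt -3.46 [-0.67  0.14  0.53  2.17 -0.09  0.85  1.18] [-0.004  0.     0.004  0.    -0.001  0.     0.051]
```

```bash
python3 - <<'E'
from h import *
y=-.32
move_gripper(.035,20)
move_j(inverse_kinematics([*KN,.15],down(y)))
movel((*KN,.086),down(y),.08); print(np.round(read_ft_force(),1))
move_gripper(0.,20); print('gap',read_finger_gap(),read_grasp_force(),np.round(read_ft_force(),1),np.round(read_ft_torque(),2))
q=np.array(read_qpos()); q0=q.copy()
for k in range(1,5):
    q[6]=q0[6]+2.01*k/4; move_j(list(q)); print(np.round(read_ft_force(),1),np.round(read_ft_torque(),2),np.round(read_eef_pos(),4))
move_gripper(.035,20)
p=read_eef_pos(); movel((p[0],p[1],.15),None,.1)
go((.42,.035,.28),0.); P=camera_params('wrist'); im=snap('wrist','w_dial2.png')
r=rectify('wrist',im,P,.36,.54,-.055,.125,.061); cv2.imwrite('pics/dial2.png',r[:,:,::-1]); print(read_time_s())
E
```

```text
[-0.1  0.2  0.3]
gap 0.011010917847703215 27.076982259750366 [-0.1  4.3  4. ] [ 0.9  -0.04 -0.03]
[ 0.7  1.1 -0.2] [ 0.21 -0.05  0.03] [0.4508 0.0357 0.0866]
[ 0.7  0.6 -2. ] [ 0.   -0.24  0.04] [0.4509 0.0355 0.0866]
[ 1.3 -0.7 -2.5] [-0.13 -0.43 -0.07] [0.4511 0.0354 0.0867]
[ 2.9 -2.3 -4.9] [-0.27 -0.71 -0.3 ] [0.4512 0.0354 0.0866]
39.5083
```

View pics/dial2.png

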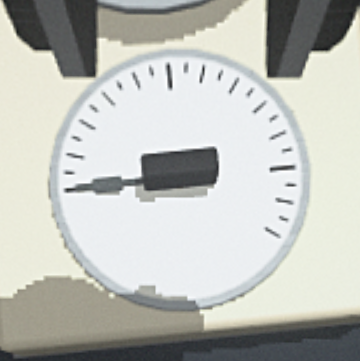

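The pointer now lies over the zero mark at (68,189), on the black pointer. Next I'll look over the tray.

```bash
python3 - <<'E'
from h import *
move_gripper(.045,30)
y,q=best((.40,-.31,.26),0.); move_j(q)
P=camera_params('wrist'); im=snap('wrist','w_tray.png')
for n in('weight_small','weight_large','tray'):
  print(n,[(np.round(d['at'],1).tolist(),round(d['confidence'],2),atz('wrist',d['at'],.006,P)[:2].round(4).tolist()) for d in tip_of('wrist',n)[:5]])
for n in('pan_top',):
  print(n,[(np.round(d['at'],1).tolist(),round(d['confidence'],2),atz('wrist',d['at'],.08,P)[:2].round(4).tolist()) for d in tip_of('wrist',n)[:5]])
r=rectify('wrist',im,P,.37,.56,-.42,-.20,.055); cv2.imwrite('pics/tray_r.png',r[:,:,::-1])
E
```

```text
weight_small [([318.2, 129.8], 0.6, [0.4525, -0.3544]), ([3.3, 148.9], 0.2, [0.4513, 0.1144])]
weight_large [([161.1, 173.0], 0.96, [0.4026, -0.1638]), ([159.4, 88.7], 0.84, [0.5059, -0.1667]), ([203.1, 20.3], 0.62, [0.5857, -0.2206])]
tray [([289.8, 120.3], 0.81, [0.4631, -0.3215])]
pan_top []
```

View pics/tray_r.png

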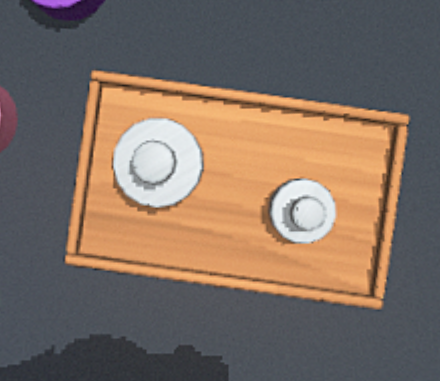

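Rectified view: the large weight's knob is at (153,161), giving (0.480, -0.277), and the small one's is at (308,212), giving (0.454, -0.354). Small weight first.

```bash
cat >> h.py <<'E'
PAN=(.603,.051)
def grab(x,y,base,h,opening,effort):
    """grasp a weight's knob with TCP h above its base; lift"""
    move_gripper(opening,effort); z=base+h
    o=go((x,y,z+.10),0.); movel((x,y,z+.03),o,.2); movel((x,y,z),o,.05)
    f0=read_ft_force()[2]; move_gripper(0.,effort); g=read_finger_gap()
    movel((x,y,z+.015),o,.04); print('gap',round(g,4),'->',round(read_finger_gap(),4),'Fz',round(f0,2),round(read_ft_force()[2],2))
    movel((x,y,.20),o,.15); print('top gap',round(read_finger_gap(),4),'Fz',round(read_ft_force()[2],2)); return o
E
python3 - <<'E'
from h import *
h=.044
o=grab(.4535,-.354,.006,h,.036,30)
assert read_finger_gap()>.012
y,q=best((*PAN,.20),0.); move_j(q); o=down(y); print('over pan',round(read_finger_gap(),4),read_qpos()[6])
P=camera_params('wrist'); snap('wrist','carry.png')
for n in('weight_small','pan_top'): print(n,[(np.round(d['at'],1).tolist(),round(d['confidence'],2),atz('wrist',d['at'],.20-h if n!='pan_top' else .08,P)[:2].round(4).tolist()) for d in tip_of('wrist',n)[:3]])
E
```

```text
gap 0.0165 -> 0.0167 Fz -0.22 -2.43
top gap 0.0163 Fz -1.66
over pan 0.0166 -1.2911726669727654
weight_small [([277.7, 245.0], 0.61, [0.6033, 0.0487])]
pan_top [([273.9, 206.7], 0.83, [0.6026, 0.052])]
```

```bash
cat >> h.py <<'E'
def lower(h,zend,z0=.004):
    """lower gently: base from z0 above the empty pan down to base height zend, printing Fz"""
    p=read_eef_pos(); movel((*PAN,.08+h+z0),None,.12); fs=[]
    for b in np.linspace(.08+z0,zend,5)[1:]:
        movel((*PAN,b+h),None,.012); fs.append(round(read_ft_force()[2],2))
    print('Fz',fs,'gap',round(read_finger_gap(),4))
def release(opening,h,base):
    move_gripper(opening); movel((*PAN,base+h+.03),None,.05); movel((*PAN,.20),None,.15)
    pause(1.5)
E
python3 - <<'E'
from h import *
h=.044
lower(h,.0775); release(.036,h,.0775)
P=camera_params('wrist'); im=snap('wrist','s_on.png')
for n in('weight_small','pan_top'): print(n,[(np.round(d['at'],1).tolist(),round(d['confidence'],2),atz('wrist',d['at'],.077,P)[:2].round(4).tolist()) for d in tip_of('wrist',n)[:3]])
print(read_time_s())
E
```

```text
Fz [np.float64(-1.83), np.float64(-1.76), np.float64(-1.11), np.float64(0.71)] gap 0.0163
weight_small [([279.1, 205.1], 0.74, [0.6033, 0.0507])]
pan_top []
52.6167
```

View pics/s_on.png

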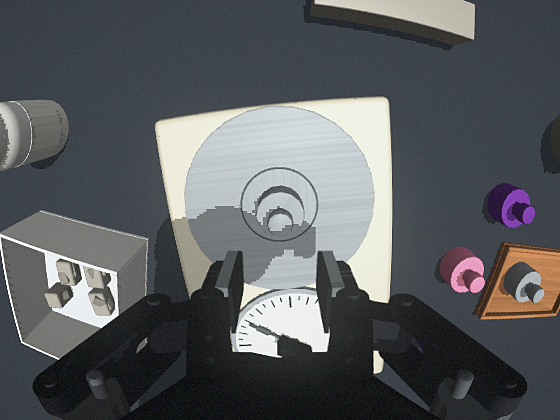

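The small weight stands upright in the ring at (280,205), and the lumps are still in the tub. I'll put it back in the tray.

```bash
cat >> h.py <<'E'
def stow(xy,h,opening):
    o=go((*xy,.20),0.); movel((*xy,.006+h+.012),o,.15); g=read_finger_gap()
    movel((*xy,.006+h+.001),o,.02); print('stow gap',round(g,4),'Fz',round(read_ft_force()[2],2))
    move_gripper(opening); movel((*xy,.006+h+.03),None,.06); movel((*xy,.20),None,.2)
def view(n,zz=.006):
    P=camera_params('wrist'); snap('wrist','v_%.1f.png'%read_time_s())
    print(n,[(np.round(d['at'],1).tolist(),round(d['confidence'],2),atz('wrist',d['at'],zz,P)[:2].round(4).tolist()) for d in tip_of('wrist',n)[:5]])
E
python3 - <<'E'
from h import *
o=grab(*PAN,.077,.044,.036,30); assert read_finger_gap()>.012
stow((.4535,-.354),.044,.036); 
view('weight_small');view('weight_large'); print(read_time_s())
E
```

```text
gap 0.0164 -> 0.0163 Fz 0.31 -3.08
top gap 0.0168 Fz -1.91
stow gap 0.0166 Fz -2.39
weight_small [([279.7, 187.0], 0.68, [0.451, -0.3536])]
weight_large [([150.1, 58.4], 0.94, [0.5849, -0.2237]), ([201.5, 156.7], 0.88, [0.4818, -0.2755]), ([106.0, 139.0], 0.83, [0.5052, -0.1681]), ([110.8, 229.4], 0.67, [0.4025, -0.1597])]
61.0083
```

```bash
python3 - <<'E'
from h import *
h=.054
o=grab(.481,-.2765,.006,h,.042,60); assert read_finger_gap()>.016
y,q=best((*PAN,.22),0.); move_j(q); print('over pan',round(read_finger_gap(),4),round(read_ft_force()[2],2))
view('weight_large',.22-h); view('pan_top',.08)
p=read_eef_pos(); movel((*PAN,.084+h),None,.1); print(round(read_ft_force()[2],2),round(read_finger_gap(),4))
for b in np.arange(.082,.0729,-.001):
    movel((*PAN,b+h),None,.008); f=np.mean([(pause(.02),read_ft_force()[2])[1] for _ in range(6)]); print(round(b,4),round(f,2))
    if f>-.9: break
E
```

```text
gap 0.02 -> 0.0197 Fz -0.66 -4.7
top gap 0.0197 Fz -3.99
over pan 0.0195 -4.23
weight_large [([277.0, 242.7], 0.89, [0.6002, 0.0487]), ([488.8, 193.6], 0.76, [0.6308, -0.0903]), ([443.0, 252.9], 0.72, [0.5901, -0.0607]), ([425.5, 324.3], 0.58, [0.5316, -0.0599])]
pan_top [([274.8, 200.8], 0.75, [0.6015, 0.0508])]
-5.26 0.0196
0.082 -4.93
0.081 -5.0
0.08 -4.57
0.079 -3.89
0.078 -3.35
0.077 -2.72
0.076 -2.54
0.075 -1.51
0.074 -0.67
```

Load is mostly transferred, so I'll release it.

```bash
python3 - <<'E'
from h import *
release(.042,.054,.074); pause(.5)
view('weight_large',.0725); view('pan_top',.0725)
# look at dial: back off while the weight stands
go((.42,.035,.28),0.); P=camera_params('wrist'); im=snap('wrist','w_dial3.png')
r=rectify('wrist',im,P,.36,.66,-.055,.125,.061); cv2.imwrite('pics/dial3.png',r[:,:,::-1]); print(read_time_s())
E
```

```text
weight_large [([500.8, 200.3], 0.82, [0.6069, -0.1605]), ([276.3, 203.3], 0.78, [0.6034, 0.053]), ([448.6, 259.0], 0.74, [0.5487, -0.11]), ([430.7, 331.7], 0.46, [0.4615, -0.1105])]
pan_top []
76.7167
```

View pics/dial3.png

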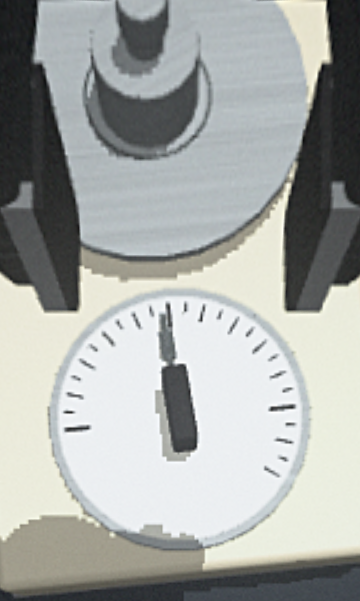

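The peak pointer sits on the 500 g mark at (168,310), with the large weight upright in the ring. I'll lift it back to the tray without pressing the pan.

```bash
python3 - <<'E'
from h import *
h=.055
o=grab(*PAN,.0725,h,.042,60); assert read_finger_gap()>.016
stow((.481,-.2765),h-.001,.042)
view('weight_small');view('weight_large')
go((.42,.0,.32),0.); P=camera_params('wrist'); im=snap('wrist','end.png'); print(read_time_s())
E
```

```text
gap 0.0197 -> 0.0198 Fz 0.04 -5.2
top gap 0.0197 Fz -5.64
stow gap 0.0195 Fz 0.81
weight_small [([353.4, 212.3], 0.82, [0.4518, -0.3529])]
weight_large [([279.6, 184.8], 0.83, [0.4801, -0.2759]), ([223.9, 77.2], 0.83, [0.587, -0.2225]), ([172.8, 256.0], 0.64, [0.3996, -0.1567])]
88.025
```

View pics/end.png

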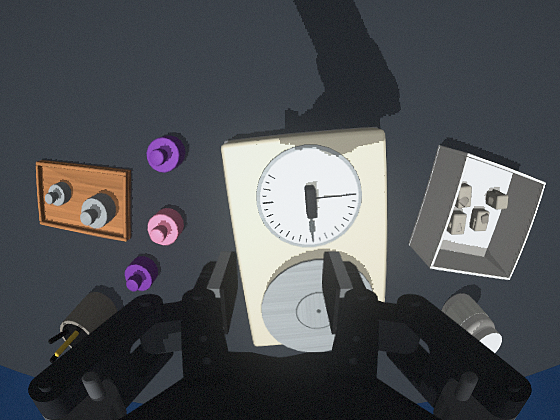

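Both weights stand in the tray at (57,193) and (98,210), and the four lumps are in the tub. The pan is empty and the peak pointer is on 500 g at (313,235). I'll hand it in.

```bash
python3 -c "
from bench import *
print(sign_off())"
```

```text
the job is handed in; nothing more can be done
None
```

The job is handed in and looked complete in the last picture: all four lumps are in the tub, both weights stand in the tray, the pan is empty and the peak pointer shows 500 g; sign-off returned no verdict.

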